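Stroke the pin box's flap lids shut

TASK

The four small flap lids on the wooden pin box have been left ajar. With the tips of the closed fingers, start at the end where the first lid has its hinge and stroke lightly along the row in one pass, without lifting off or straying from the row on the way, so that the lids fold shut one after the other and all end fully down. Do not grasp or lift the box, do not lean on it or push it along the table, and leave the things around it alone.

Things in the scene. Friction and masses are not known exactly. Their poses are not given: they have to be found in the camera images.
- pin_box: low dark wooden box, 52 mm (x) by 172 mm (y), loose on the table at any yaw, 0.9 kg; on top a row of four plain steel flap lids. Origin at the centre of its underside, z up; y runs along the row from lid 1 to lid 4, from each lid's hinge to its free edge. Shut lids' upper faces at z = 27 mm, open ones reach up to 52 mm. Stroking to +y folds lids down; to -y catches under them.
- lid_1 (a joint): angle of lid 1, a plate 48 mm wide (x), 36 mm long (y), 3 mm thick, hinged across the row at y = -78 mm, z = 25.5 mm of the box, free edge at y = -42 mm when shut. 0 = shut flat, grows as the free edge rises (starts at 0.35 to 0.75, stop at 1.5). Light friction hinge (0.008 N m), stays where it is left; no spring or latch.
- lid_2 (a joint): angle of lid 2, a plate 48 mm wide (x), 36 mm long (y), 3 mm thick, hinged across the row at y = -38 mm, z = 25.5 mm of the box, free edge at y = -2 mm when shut. 0 = shut flat, grows as the free edge rises (starts at 0.35 to 0.75, stop at 1.5). Light friction hinge (0.008 N m), stays where it is left; no spring or latch.
- lid_3 (a joint): angle of lid 3, a plate 48 mm wide (x), 36 mm long (y), 3 mm thick, hinged across the row at y = 2 mm, z = 25.5 mm of the box, free edge at y = 38 mm when shut. 0 = shut flat, grows as the free edge rises (starts at 0.35 to 0.75, stop at 1.5). Light friction hinge (0.008 N m), stays where it is left; no spring or latch.
- lid_4 (a joint): angle of lid 4, a plate 48 mm wide (x), 36 mm long (y), 3 mm thick, hinged across the row at y = 42 mm, z = 25.5 mm of the box, free edge at y = 78 mm when shut. 0 = shut flat, grows as the free edge rises (starts at 0.35 to 0.75, stop at 1.5). Light friction hinge (0.008 N m), stays where it is left; no spring or latch.
- handle_blank_c: dark wooden handle block, 23 x 118 x 19 mm, long axis y; lies beside the pin box, parallel to it. Bystander. Origin at the centre of its underside.
- stone_grey: small grey sharpening stone, 40 x 100 x 18 mm, long axis y, beside the pin box. Bystander. Origin at the centre of its underside.
- ferrule_2: small beige ring, 23 mm across, 22 mm high, beside the pin box. Bystander. Origin at the centre of its underside.
- green_stone: green sharpening stone, 46 x 108 x 22 mm, lying at the front left of the table. Bystander. Origin at the centre of its underside.
- flat_file: file with wooden handle, 225 mm long, 25 mm high, lying along the front edge of the table. Bystander. Origin at the centre of its underside.

How it is judged (in metres and radians):
On the way, in this order (a step that is already met when the one before it is completed fails the run):
1. lid 1 folded shut (below 0.12 rad) (value of joint lid_1 below 0.12 rad), for 0.1 s.
2. lid 2 folded shut (below 0.12 rad) (value of joint lid_2 below 0.12 rad), for 0.1 s.
3. lid 3 folded shut (below 0.12 rad) (value of joint lid_3 below 0.12 rad), for 0.1 s.
4. lid 4 folded shut (below 0.12 rad) (value of joint lid_4 below 0.12 rad), for 0.1 s.
At the end, for the whole second after the job is handed in: all four lids shut to within 0.12 rad (free edge less than about 4 mm up), the box flat on the table, at rest and within 30 mm of where it stood, and the five bystanders within 20 mm of where they stood (value of joint each of lid_1, lid_2, lid_3, lid_4 below 0.12 rad and distance of pin_box from where it was at the start of the episode below 0.03 m and angle between pin_box's own z axis and vertical below 0.05 rad and linear speed of pin_box below 0.02 m/s and distance of each of handle_blank_c, stone_grey, ferrule_2, green_stone, flat_file from where it was at the start of the episode below 0.02 m); the robot touches nothing.
It fails at once if the box lifted or tipped (more than 8 mm or 0.1 rad) (height (world z) of pin_box above 0.008 m or angle between pin_box's own z axis and vertical above 0.1 rad).
It fails at once if the box pushed more than 30 mm along the table (distance of pin_box from where it was at the start of the episode above 0.03 m).
It fails at once if fingers pressing on the box or its lids with more than 35 N (contact force between the fingers and pin_box above 35 N).
It fails at once if stroke broken off: some lid shut, another open, and the grasp point over 85 mm up or 50 mm beside the row (value of joint any of lid_1, lid_2, lid_3, lid_4 below 0.12 rad and value of joint any of lid_1, lid_2, lid_3, lid_4 above 0.2 rad and (z of the grasp point in the frame of pin_box above 0.085 m or x of the grasp point in the frame of pin_box above 0.05 m or x of the grasp point in the frame of pin_box below -0.05 m)).
It fails at once if a bystander moved more than 20 mm (distance of any of handle_blank_c, stone_grey, ferrule_2, green_stone, flat_file from where it was at the start of the episode above 0.02 m).
It also fails if it takes over 35 s, if anything falls off the work surface, if the arm or the gripper's body presses on something with over 40 N, if the wrist force passes 120 N, or if a joint passes its speed limit or range.

ROBOT

A 6-joint arm with a two-finger parallel gripper is mounted at the origin on a cart in front of the work surface, level with it; the furniture and walls round the work are solid. World frame = base frame: x ahead of the robot, y to its left, z up, the work surface at z = 0. Lengths are in m, angles in degrees, forces in N, time in s.
With the tool pointing down it reaches from about 0.35 to 0.875 m from the base axis. Payload 4.2 kg.
Tool frame: the origin (TCP) lies between the finger pads; the fingertips stand 8 mm ahead of it and the grasp point (between the pads) lies 11 mm behind it; x points along the fingers, y is the direction in which the jaws open and shut, and the axes are right-handed (so a half turn about x gives the same grasp; the last joint's range is limited). The gripper opens to 87 mm and grips with 3 to 60 N. Pads are 19 mm wide; open, the fingers measure 117 mm over their backs; the gripper's body (75 mm by 190 mm) begins 51 mm behind the grasp point.
Start: joints at [-48.782, 22.042, 0.453, 0, -68.411, -14.817], TCP at [0.278, -0.56, 0.231] pointing down, gripper open.
Joint ranges: [-179.83, 179.83], [-69.29, 118.12], [-61.27, 80.66], [-181.25, 117.63], [-171.15, -9.14], [-177.46, 177.46]. Speed limits (degrees/s): [159.86, 159.86, 180, 180, 180, 180].

INTERFACE

Orientations are given as a 3x3 rotation matrix whose columns are the frame's x, y, z axes.
In Python, from station import r gives the robot as it stands. The module is installed in compiled form; this text tells all that it offers.
- The arm moves only by the tool move_arm, never from a script. Its argument "increments" is one flat list of numbers, 7 for each row, row after row: the turn, a rotation vector about the tool's x, y, z in degrees, then the shift along the tool's x, y, z in m, then the finger opening in m, from 0 to 0.087. A call has 1 to 12 rows; each row is the pose to reach, as a shift and turn from the pose commanded when the call began, along the tool's axes at that moment; what a row does not reach only later rows make up. A row lasts 1/12 s, in which the tool goes at most 41.7 mm and 7.16 degrees, less where a joint would pass 70% of its speed; a pose out of reach is approached as far as the arm can. A call with a gripper value outside its range is refused whole. The fingers move at their own pace and stop on an object; the grip force is fixed at half the most. Time passes only in rows, so rows that repeat a pose let the fingers close. It gives the time, the measured TCP pose, the force and the opening at its end, in the units of the state.
- r.sense(): the state, without advancing time (a new reading comes with each control period).
- r.capture(name): name is "scene" or "top" or "wrist"; returns the picture (480x640x3 uint8, red, green, blue); there is no depth.
- r.calibration(name): a dict with "fx", "fy", "cx", "cy" (pixels), "rvec" (rotation vector, rad) and "tvec" (3), from world to camera coordinates, as OpenCV has them; the wrist camera has in their place "tool_from_camera" (4x4, takes a point from camera to tool coordinates, whose origin is the TCP and whose axes are the tool frame's). Camera axes: x right, y down, z forward; pixel columns grow to the right and rows downward; lengths in m; the calibration is good to about 2 mm. A picture is of the moment at which its call begins: read the wrist's pose just before it. calibration takes no time and is no camera call.
- r.finish_job(): hands the job in, once; it reports no verdict.
The state is a dict: "time_s": time; "joints": joint angles; "joint_velocities": joint speeds; "effort": joint torques, N m; "tcp_pos": TCP position; "ee_rot": TCP orientation; "wrist_force": force on the tool from outside, world axes, zero at the start; "moment": the same for the moment, N m; "gripper_width": opening from 0.0 (shut) to 1.0 (fully open).
Only numpy, scipy, OpenCV 4.12 (cv2) and the standard library are available. Lean on these libraries where they do the work, as an engineer would, in place of code of your own. Each camera call takes 0.05 s, during which the arm holds its last target.

## Working session

There is one attempt and no reset: what is moved stays moved. The work goes in short steps, Python scripts to look and compute and a tool call to move; the robot and the scene stay as the last step left them, time stands still between calls to the robot, and variables do not carry over. Pictures are saved under pics/ and viewed, and the job is handed in when it is done.

Besides the shell and the picture viewer there is one more tool, called after "Call:" by a JSON object that holds its "fn" and its "kwargs", one argument or row to a line. move_arm: Moves the arm, as the interface text tells. Its arguments: {"type":"object","properties":{"increments":{"type":"array","items":{"type":"number"}}},"required":["increments"]}

```bash
mkdir -p pics
python3 - <<'E'
from station import r
import cv2,json
s=r.sense();print(s)
for n in("top","scene"):
    im=r.capture(n);cv2.imwrite(f"pics/{n}0.png",im[:,:,::-1]);print(n,r.calibration(n))
print(r.calibration("wrist"))
E
```

```text
{'time_s': 0.0, 'joints': array([-4.87810541e+01,  2.20907044e+01,  3.77973156e-01, -2.96604754e-02,
       -6.84116916e+01, -1.48172098e+01]), 'joint_velocities': array([ 0.00712902, -0.04266214, -0.03197682,  0.01807088,  0.04867859,
       -0.00514162]), 'effort': array([ 1.39777534e-03, -3.90661705e+01,  1.87410986e+01,  4.21990603e+00,
        1.10411999e-02, -1.94872960e-04]), 'tcp_pos': array([ 0.27766773, -0.55925905,  0.22944612]), 'ee_rot': array([[-1.06883412e-03, -4.44490052e-01,  8.95783150e-01],
       [ 1.95061211e-03,  8.95781030e-01,  4.44491328e-01],
       [-9.99997526e-01,  2.22241296e-03, -9.04136533e-05]]), 'wrist_force': array([ 1.1030151 , -0.79911705, -0.20405354]), 'moment': array([-0.03269313, -0.00997684,  0.00587743]), 'gripper_width': 1.0016072229414854}
top {'fx': 437.93323960799773, 'fy': 437.93323960799773, 'cx': 318.53625961468276, 'cy': 236.08314953358453, 'rvec': array([ 2.09288395, -2.13770091,  0.19455334]), 'tvec': array([0.12537353, 0.49444826, 0.808151  ])}
scene {'fx': 618.631493803766, 'fy': 618.631493803766, 'cx': 326.4105030394542, 'cy': 237.4807826670386, 'rvec': array([ 1.13578261, -2.43811425,  0.93783232]), 'tvec': array([0.41430608, 0.26949091, 0.68807746])}
{'fx': 415.4993293505991, 'fy': 415.4993293505991, 'cx': 316.00197753887636, 'cy': 236.31465434311383, 'tool_from_camera': array([[-3.85306186e-04, -2.83414749e-01,  9.58997357e-01,
        -1.54239585e-01],
       [ 9.99999653e-01, -8.17345201e-04,  1.60228145e-04,
         6.27525159e-04],
       [ 7.38420868e-04,  9.58997087e-01,  2.83414966e-01,
        -7.88271611e-02],
       [ 0.00000000e+00,  0.00000000e+00,  0.00000000e+00,
         1.00000000e+00]])}
```

View pics/top0.png

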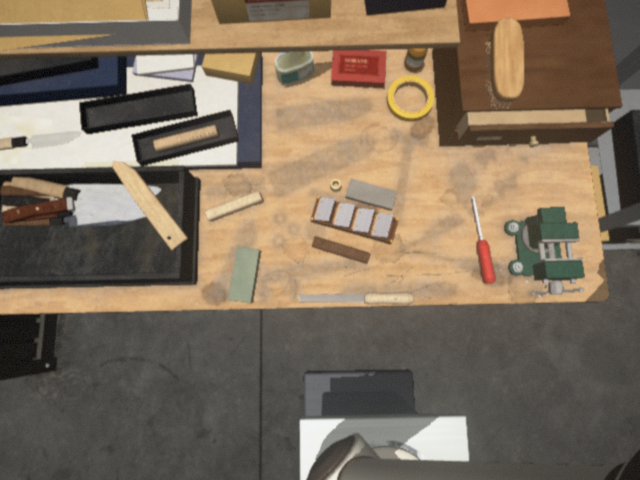

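View pics/scene0.png

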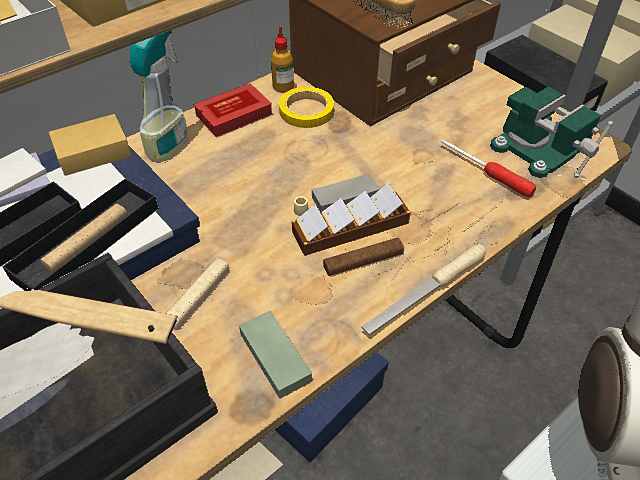

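Run:
```python
import cv2
a=cv2.imread("pics/top0.png")[170:270,290:420];cv2.imwrite("pics/topz.png",cv2.resize(a,None,fx=6,fy=6,interpolation=cv2.INTER_CUBIC))
a=cv2.imread("pics/scene0.png")[160:290,270:430];cv2.imwrite("pics/scz.png",cv2.resize(a,None,fx=4.5,fy=4.5,interpolation=cv2.INTER_CUBIC))
```

```text
(no output)
```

View pics/topz.png

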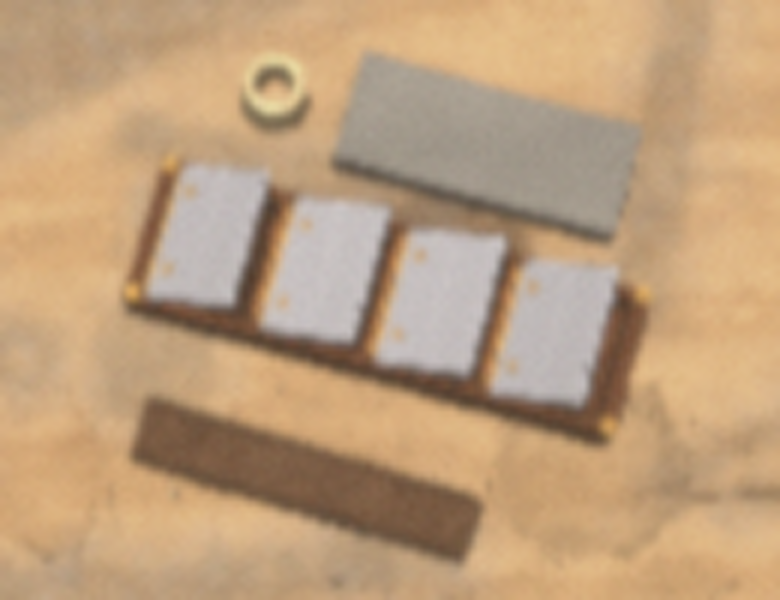

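View pics/scz.png

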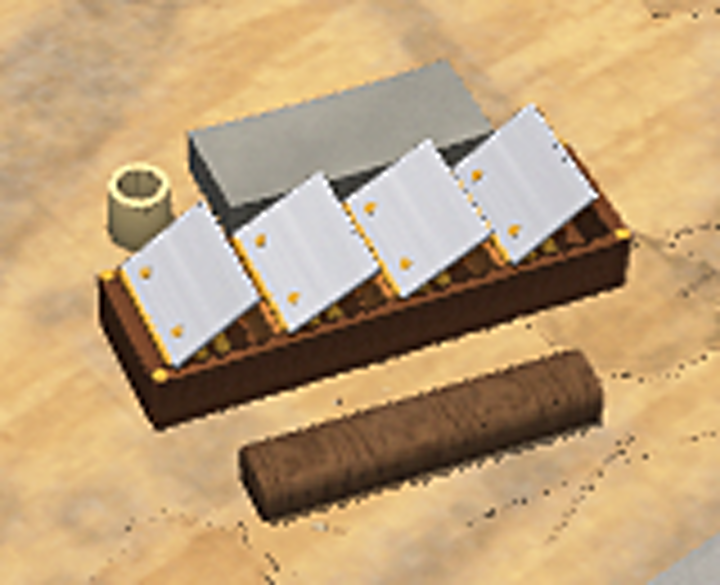

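The top view shows the box with lid hinges at the left end (brass hinge screws on the left of each plate). Its brass corner caps are at zoom pixels (172,162), (132,292), (643,293) and (608,427). I'll locate them in both views.

```bash
cat > h.py <<'E'
import numpy as np,cv2
from station import r
def ray(n,px):
    c=r.calibration(n);R=cv2.Rodrigues(c["rvec"])[0];o=-R.T@c["tvec"]
    d=R.T@np.array([(px[0]-c["cx"])/c["fx"],(px[1]-c["cy"])/c["fy"],1]);return o,d
def onz(n,px,z):
    o,d=ray(n,px);return o+d*(z-o[2])/d[2]
E
python3 - <<'E'
from h import *
T=[((x-2.5)/6+290,(y-2.5)/6+170) for x,y in [(172,162),(132,292),(608,427),(643,293)]]
S=[((x-1.75)/4.5+270,(y-1.75)/4.5+160) for x,y in [(108,275),(160,376),(622,234),(567,150)]]
for n,P in(("top",T),("scene",S)):
    Q=np.array([onz(n,p,.026) for p in P]);print(n,Q.round(4));print(Q.mean(0))
    print("sides",[np.linalg.norm(Q[i]-Q[(i+1)%4]).round(4) for i in range(4)])
    y=(Q[2]+Q[3]-Q[0]-Q[1]);print("ydir deg",np.degrees(np.arctan2(y[1],y[0])))
for a,b in zip(T,S):
    o,d=ray("top",a);p,e=ray("scene",b)
    t=np.linalg.lstsq(np.c_[d,-e],p-o,rcond=None)[0];u=o+d*t[0];v=p+e*t[1];print(((u+v)/2).round(4),np.linalg.norm(u-v).round(4))
E
```

```text
top [[ 0.5838  0.114   0.026 ]
 [ 0.5386  0.1284  0.026 ]
 [ 0.4887 -0.0296  0.026 ]
 [ 0.5343 -0.0437  0.026 ]]
[0.53631331 0.04227807 0.026     ]
sides [np.float64(0.0474), np.float64(0.1657), np.float64(0.0477), np.float64(0.1653)]
ydir deg -107.47168333790299
scene [[ 0.5795  0.1158  0.026 ]
 [ 0.5345  0.1304  0.026 ]
 [ 0.4851 -0.0271  0.026 ]
 [ 0.5255 -0.0412  0.026 ]]
[0.53114151 0.04446467 0.026     ]
sides [np.float64(0.0474), np.float64(0.165), np.float64(0.0427), np.float64(0.166)]
ydir deg -108.20145493414005
[0.5844 0.1134 0.0208] 0.0021
[0.5391 0.1279 0.0206] 0.0019
[ 0.489  -0.0308  0.0207] 0.0015
[ 0.534  -0.0469  0.0171] 0.0057
```

```bash
cat >> h.py <<'E'
from scipy.spatial.transform import Rotation as Ro
def go(p,jaw_deg=None):
    s=r.sense();R=s["ee_rot"];sh=R.T@(np.array(p)-s["tcp_pos"])
    rv=np.zeros(3)
    if jaw_deg is not None:
        a=np.radians(jaw_deg);x=np.array([0,0,-1.]);y=np.array([np.cos(a),np.sin(a),0]);D=np.c_[x,y,np.cross(x,y)]
        rv=Ro.from_matrix(R.T@D).as_rotvec(degrees=True)
    print("turn",rv.round(2),"shift",sh.round(4),"t",s["time_s"],"F",s["wrist_force"].round(2))
E
python3 -c "
from h import *
go([.565,.137,.15],162.4)"
```

```text
turn [-4.601e+01  4.000e-02 -1.100e-01] shift [0.0805 0.4959 0.5669] t 0.1 F [ 0.1  -0.11 -0.44]
```

Call:
{"fn": "move_arm", "kwargs": {
  "increments": [-46, 0, 0, 0, 0.496, 0.567, 0, -46, 0, 0, 0, 0.496, 0.567, 0, -46, 0, 0, 0, 0.496, 0.567, 0, -46, 0, 0, 0, 0.496, 0.567, 0, -46, 0, 0, 0, 0.496, 0.567, 0, -46, 0, 0, 0, 0.496, 0.567, 0, -46, 0, 0, 0, 0.496, 0.567, 0, -46, 0, 0, 0, 0.496, 0.567, 0, -46, 0, 0, 0, 0.496, 0.567, 0, -46, 0, 0, 0, 0.496, 0.567, 0, -46, 0, 0, 0, 0.496, 0.567, 0, -46, 0, 0, 0, 0.496, 0.567, 0]
}}

```text
time_s: 1.1
tcp_pos: [0.4686, -0.0955, 0.2305]
ee_rot: [[-0.0, -0.953, 0.302], [0.0, 0.302, 0.953], [-1.0, 0.0, 0.0]]
wrist_force: [-0.0, -0.0, 0.5]
gripper_width: 0.173
```

```bash
python3 -c "
from h import *
print(r.sense()['tcp_pos'],r.sense()['ee_rot'].round(3))
go([.565,.137,.15],162.4)"
```

```text
[ 0.4685876  -0.09547988  0.23048269] [[-0.    -0.953  0.302]
 [ 0.     0.302  0.953]
 [-1.     0.     0.   ]]
turn [ 0.01  0.   -0.01] shift [ 0.0805 -0.0217  0.2507] t 1.1 F [-0.02 -0.04  0.49]
```

Call:
{"fn": "move_arm", "kwargs": {
  "increments": [0, 0, 0, 0, -0.022, 0.13, 0, 0, 0, 0, 0, -0.022, 0.13, 0, 0, 0, 0, 0, -0.022, 0.13, 0, 0, 0, 0, 0, -0.022, 0.13, 0, 0, 0, 0, 0, -0.022, 0.13, 0, 0, 0, 0, 0, -0.022, 0.13, 0, 0, 0, 0, 0, -0.022, 0.13, 0]
}}

```text
time_s: 1.68
tcp_pos: [0.5281, 0.0187, 0.2303]
ee_rot: [[-0.001, -0.953, 0.303], [-0.0, 0.303, 0.953], [-1.0, 0.001, -0.001]]
wrist_force: [-0.2, 0.3, 0.4]
gripper_width: 0.006
```

```bash
python3 -c "
from h import *
s=r.sense();print(s['tcp_pos'],s['ee_rot'].round(4).tolist(),s['joint_velocities'].round(2),s['gripper_width'])
im=r.capture('wrist');cv2.imwrite('pics/w1.png',im[:,:,::-1])
np.savez('w1.npz',p=s['tcp_pos'],R=s['ee_rot'])"
```

```text
[0.52806581 0.01870192 0.23025158] [[-0.0012, -0.9529, 0.3033], [-0.0003, 0.3033, 0.9529], [-1.0, 0.001, -0.0007]] [-0.88 -0.64 -0.05  0.09  0.1  -0.19] 0.005854873702129517
```

View pics/w1.png

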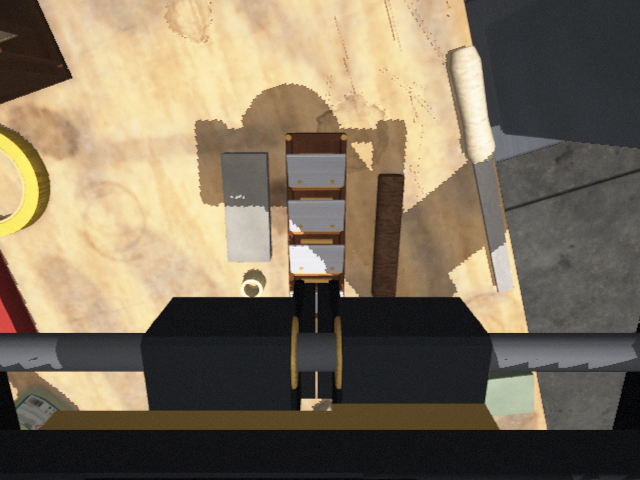

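```bash
python3 -c "
from h import *
d=np.load('w1.npz');c=r.calibration('wrist');M=np.array(c['tool_from_camera'])
def w(px,z):
    v=M[:3,:3]@[(px[0]-c['cx'])/c['fx'],(px[1]-c['cy'])/c['fy'],1];v=d['R']@v;o=d['R']@M[:3,3]+d['p'];return o+v*(z-o[2])/v[2]
a=w((289,137),.025);b=w((345,137),.025);print(a,b,np.linalg.norm(a-b))
print('cap-mid',(a+b)/2,'centre est',(a+b)/2+.0828*np.array([.302,.953,0]))
m=cv2.imread('pics/w1.png')[120:300,270:370];cv2.imwrite('pics/w1z.png',cv2.resize(m,None,fx=3.3,fy=3.3))
"
```

```text
[ 0.53042569 -0.04412406  0.025     ] [ 0.48546484 -0.02977087  0.025     ] 0.04719631356952815
cap-mid [ 0.50794526 -0.03694746  0.025     ] centre est [0.53295086 0.04196094 0.025     ]
```

View pics/w1z.png

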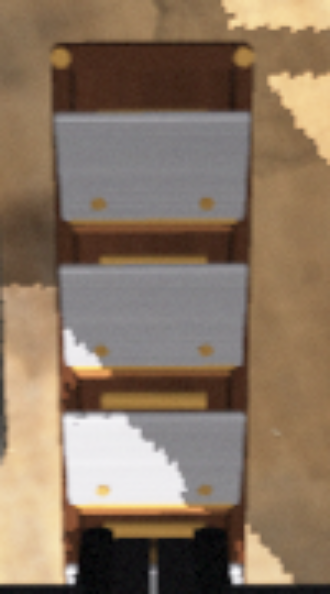

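The wrist view shows the box directly under the fingers, with its lid-4-end caps at (289,137) and (345,137). That puts the centre at about (0.533, 0.042), which agrees with the other views to within 3 mm. Next I move out to the lid-1 end.

```bash
python3 -c "
from h import *
go([.566,.142,.10],162.4)"
```

```text
turn [-0.09 -0.02 -0.03] shift [0.1304 0.0014 0.1293] t 1.7333 F [-0.14 -0.39  0.58]
```

Call:
{"fn": "move_arm", "kwargs": {
  "increments": [0, 0, 0, 0, 0.001, 0.129, 0, 0, 0, 0, 0, 0.001, 0.129, 0, 0, 0, 0, 0, 0.001, 0.129, 0, 0, 0, 0, 0, 0.001, 0.129, 0, 0, 0, 0, 0.13, 0.001, 0.129, 0, 0, 0, 0, 0.13, 0.001, 0.129, 0, 0, 0, 0, 0.13, 0.001, 0.129, 0, 0, 0, 0, 0.13, 0.001, 0.129, 0, 0, 0, 0, 0.13, 0.001, 0.129, 0, 0, 0, 0, 0.13, 0.001, 0.129, 0]
}}

```text
time_s: 2.57
tcp_pos: [0.5684, 0.1425, 0.1026]
ee_rot: [[0.003, -0.953, 0.303], [0.0, 0.303, 0.953], [-1.0, -0.003, 0.001]]
wrist_force: [1.0, 0.7, 0.2]
gripper_width: 0.001
```

```bash
python3 -c "
from h import *
s=r.sense();print(s['tcp_pos'],s['ee_rot'].round(4).tolist())
go([.566,.142,.0368],162.4)
im=r.capture('scene');cv2.imwrite('pics/s2.png',im[:,:,::-1][100:340,200:520].repeat(2,0).repeat(2,1))"
```

```text
[0.56839737 0.14248033 0.10256185] [[0.0029, -0.9531, 0.3026], [0.0003, 0.3026, 0.9531], [-1.0, -0.0026, 0.0012]]
turn [-0.01  0.07  0.15] shift [ 0.0658  0.0023 -0.0013] t 2.5667 F [0.95 0.66 0.17]
```

View pics/s2.png

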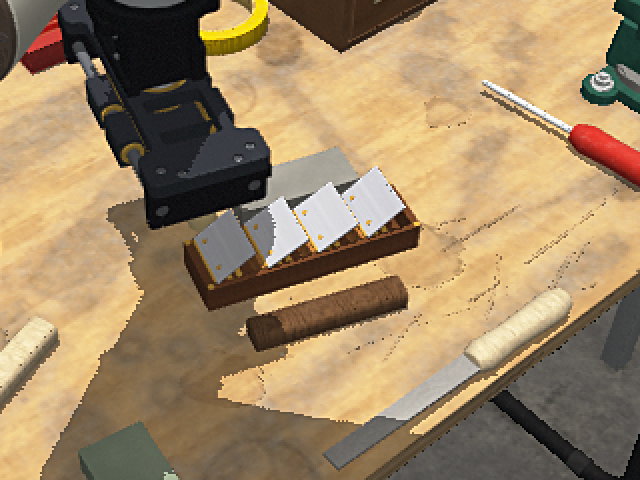

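The gripper body hides the fingers in this view, but the box is clear beyond it. I'll descend past the lid-1 end to 50 mm and re-read the pose.

Call:
{"fn": "move_arm", "kwargs": {
  "increments": [0, 0, 0, 0.03, 0, 0, 0, 0, 0, 0, 0.05, 0, 0, 0, 0, 0, 0, 0.05, 0, 0, 0, 0, 0, 0, 0.05, 0, 0, 0, 0, 0, 0, 0.05, 0, 0, 0, 0, 0, 0, 0.05, 0, 0, 0]
}}

```text
time_s: 3.12
tcp_pos: [0.5686, 0.1437, 0.0532]
ee_rot: [[0.004, -0.953, 0.302], [0.002, 0.302, 0.953], [-1.0, -0.004, 0.003]]
wrist_force: [0.0, -0.4, 0.6]
gripper_width: 0.008
```

```bash
python3 -c "
from h import *
s=r.sense();print(s['tcp_pos'],s['joint_velocities'].round(2))
go([.566,.142,.0368],162.4)"
```

```text
[0.56859235 0.14368535 0.05317683] [ 0.03  0.2  -0.52 -0.42  0.28  0.02]
turn [0.03 0.19 0.21] shift [ 0.0164  0.002  -0.0024] t 3.1167 F [ 0.05 -0.45  0.59]
```

Call:
{"fn": "move_arm", "kwargs": {
  "increments": [0, 0.2, 0.2, 0.008, 0.002, -0.002, 0, 0, 0.2, 0.2, 0.016, 0.002, -0.002, 0, 0, 0.2, 0.2, 0.016, 0.002, -0.002, 0, 0, 0.2, 0.2, 0.016, 0.002, -0.002, 0, 0, 0.2, 0.2, 0.016, 0.002, -0.002, 0]
}}

```text
time_s: 3.53
tcp_pos: [0.5644, 0.1416, 0.0343]
ee_rot: [[-0.005, -0.953, 0.302], [-0.003, 0.302, 0.953], [-1.0, 0.004, -0.004]]
wrist_force: [-0.1, 0.5, 0.7]
gripper_width: 0.003
```

```bash
python3 -c "
from h import *
s=r.sense();print(s['tcp_pos'],s['joint_velocities'].round(2))
B=np.array([-.302,-.953]);u=s['tcp_pos'][:2]-[.534,.042];print('along',u@B,'lat',u@[-.953,.302])
go([.534-.302*.09,.042-.953*.09*-1*-1,.0368],162.4)
go([.534-.302*.088,.042-.953*.088,.0368],162.4)"
```

```text
[0.5644269  0.14161851 0.03433271] [-0.03 -0.28  0.4   0.1   0.08 -0.  ]
along -0.10412536030541304 lat 0.0010879578353587861
turn [ 0.01 -0.23 -0.21] shift [-0.0017 -0.0011 -0.1941] t 3.5333 F [-0.08  0.54  0.66]
turn [ 0.01 -0.23 -0.21] shift [-0.0017 -0.0011 -0.1921] t 3.5333 F [-0.08  0.54  0.66]
```

Call:
{"fn": "move_arm", "kwargs": {
  "increments": [0, 0, 0, 0, 0, 0, 0, 0, 0, 0, 0, 0, 0, 0, 0, 0, 0, 0, 0, 0, 0]
}}

```text
time_s: 3.78
tcp_pos: [0.5646, 0.1417, 0.0347]
ee_rot: [[-0.004, -0.953, 0.302], [-0.002, 0.302, 0.953], [-1.0, 0.003, -0.003]]
wrist_force: [-0.8, 0.5, -0.7]
gripper_width: 0.005
```

Call:
{"fn": "move_arm", "kwargs": {
  "increments": [0, 0, 0, 0, 0, 0, 0, 0, 0, 0, 0, 0, 0, 0]
}}

```text
time_s: 3.95
tcp_pos: [0.5645, 0.1417, 0.0347]
ee_rot: [[-0.004, -0.953, 0.302], [-0.002, 0.302, 0.953], [-1.0, 0.003, -0.003]]
wrist_force: [0.1, 0.7, 0.5]
gripper_width: 0.008
```

Call:
{"fn": "move_arm", "kwargs": {
  "increments": [0, 0, 0, 0, 0, 0, 0, 0, 0, 0, 0, 0, 0, 0]
}}

```text
time_s: 4.12
tcp_pos: [0.5645, 0.1417, 0.0346]
ee_rot: [[-0.004, -0.953, 0.302], [-0.002, 0.302, 0.953], [-1.0, 0.003, -0.003]]
wrist_force: [-0.1, -0.9, -0.2]
gripper_width: 0.004
```

Call:
{"fn": "move_arm", "kwargs": {
  "increments": [0, 0, 0, 0, 0, 0, 0]
}}

```text
time_s: 4.2
tcp_pos: [0.5644, 0.1417, 0.0346]
ee_rot: [[-0.004, -0.953, 0.302], [-0.002, 0.302, 0.953], [-1.0, 0.003, -0.003]]
wrist_force: [0.8, -0.2, 0.6]
gripper_width: 0.005
```

Call:
{"fn": "move_arm", "kwargs": {
  "increments": [0, -0.2, -0.2, -0.0023, 0, 0, 0, 0, -0.2, -0.2, -0.0023, 0, 0, 0, 0, -0.2, -0.2, -0.0023, 0, 0, 0, 0, -0.2, -0.2, -0.0023, 0, 0, 0, 0, -0.2, -0.2, -0.0023, 0, 0, 0, 0, -0.2, -0.2, -0.0023, 0, 0, 0]
}}

```text
time_s: 4.7
tcp_pos: [0.5644, 0.1416, 0.0368]
ee_rot: [[-0.0, -0.953, 0.302], [-0.0, 0.302, 0.953], [-1.0, 0.0, -0.0]]
wrist_force: [-0.2, 0.4, 0.6]
gripper_width: 0.004
```

```bash
python3 -c "
from h import *
s=r.sense();print(s['tcp_pos'],s['ee_rot'].round(4).tolist())
B=np.array([-.302,-.953]);u=s['tcp_pos'][:2]-[.534,.042];print('along',u@B,'lat',u@[-.953,.302])
go([.534-.302*.088,.042-.953*.088,.0368],162.4)"
```

```text
[0.56443755 0.14164594 0.03682349] [[-0.0, -0.9532, 0.3023], [-0.0001, 0.3023, 0.9532], [-1.0, 0.0, -0.0001]]
along -0.10415472649615068 lat 0.0010860869734447033
turn [ 0. -0. -0.] shift [ 0.     -0.0011 -0.1922] t 4.7 F [-0.16  0.38  0.59]
```

Call:
{"fn": "move_arm", "kwargs": {
  "increments": [0, 0, 0, 0, -0.001, -0.005, 0, 0, 0, 0, 0, -0.001, -0.01, 0, 0, 0, 0, 0, -0.001, -0.015, 0, 0, 0, 0, 0, -0.001, -0.02, 0, 0, 0, 0, 0, -0.001, -0.025, 0, 0, 0, 0, 0, -0.001, -0.03, 0, 0, 0, 0, 0, -0.001, -0.035, 0, 0, 0, 0, 0, -0.001, -0.04, 0, 0, 0, 0, 0, -0.001, -0.045, 0]
}}

```text
time_s: 5.45
tcp_pos: [0.5514, 0.0978, 0.0368]
ee_rot: [[-0.0, -0.953, 0.302], [-0.0, 0.302, 0.953], [-1.0, 0.0, -0.0]]
wrist_force: [0.1, -0.2, 0.4]
gripper_width: 0.008
```

```bash
python3 -c "
from h import *
s=r.sense();print(s['tcp_pos'],s['wrist_force'])
im=r.capture('scene');cv2.imwrite('pics/s3.png',im[:,:,::-1][140:300,250:450].repeat(3,0).repeat(3,1))"
```

```text
[0.55141629 0.09778873 0.03678389] [ 0.05433534 -0.24671462  0.37096968]
```

View pics/s3.png

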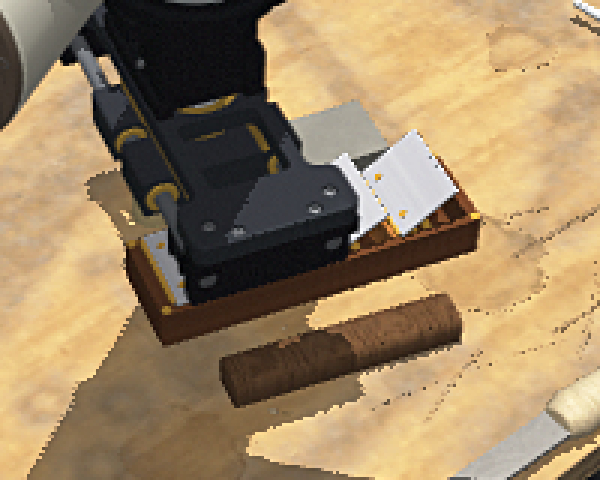

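Lid 1 is folding down, its visible strip is flat, and the box hasn't moved. The force is negligible, so I'll carry on.

Call:
{"fn": "move_arm", "kwargs": {
  "increments": [0, 0, 0, 0, 0, -0.005, 0, 0, 0, 0, 0, 0, -0.01, 0, 0, 0, 0, 0, 0, -0.015, 0, 0, 0, 0, 0, 0, -0.02, 0, 0, 0, 0, 0, 0, -0.025, 0, 0, 0, 0, 0, 0, -0.03, 0, 0, 0, 0, 0, 0, -0.035, 0, 0, 0, 0, 0, 0, -0.04, 0, 0, 0, 0, 0, 0, -0.045, 0, 0, 0, 0, 0, 0, -0.05, 0, 0, 0, 0, 0, 0, -0.055, 0, 0, 0, 0, 0, 0, -0.06, 0]
}}

```text
time_s: 6.5
tcp_pos: [0.5339, 0.041, 0.037]
ee_rot: [[0.001, -0.953, 0.302], [0.0, 0.302, 0.953], [-1.0, -0.001, 0.001]]
wrist_force: [0.6, 0.6, 0.9]
gripper_width: 0.006
```

```bash
python3 -c "
from h import *
s=r.sense();print(s['tcp_pos'],s['wrist_force'])
B=np.array([-.302,-.953]);u=s['tcp_pos'][:2]-[.534,.042];print('along',u@B,'lat',u@[-.953,.302])
im=r.capture('scene');cv2.imwrite('pics/s4.png',im[:,:,::-1][140:300,250:450].repeat(3,0).repeat(3,1))"
```

```text
[0.53388063 0.04101619 0.03704435] [0.55048379 0.57600012 0.94652529]
along 0.0009736253731107438 lat -0.00018335166545543641
```

View pics/s4.png

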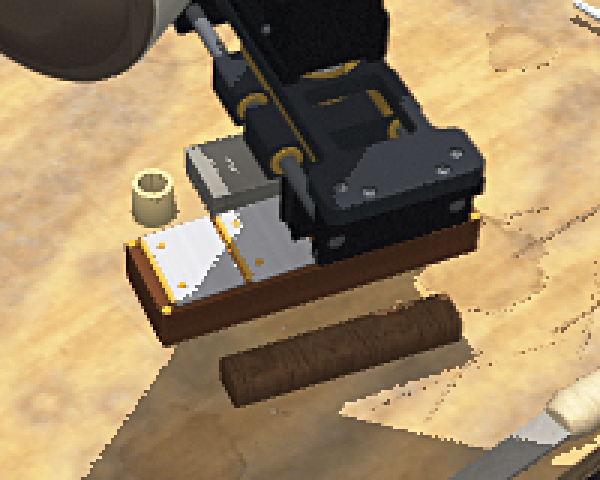

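Lids 1 and 2 lie flat and the box hasn't moved, so I'll continue.

Call:
{"fn": "move_arm", "kwargs": {
  "increments": [0, 0, 0, 0, 0, -0.005, 0, 0, 0, 0, 0, 0, -0.01, 0, 0, 0, 0, 0, 0, -0.015, 0, 0, 0, 0, 0, 0, -0.02, 0, 0, 0, 0, 0, 0, -0.025, 0, 0, 0, 0, 0, 0, -0.03, 0, 0, 0, 0, 0, 0, -0.035, 0, 0, 0, 0, 0, 0, -0.04, 0, 0, 0, 0, 0, 0, -0.045, 0, 0, 0, 0, 0, 0, -0.05, 0, 0, 0, 0, 0, 0, -0.055, 0]
}}

```text
time_s: 7.47
tcp_pos: [0.5167, -0.0117, 0.0368]
ee_rot: [[-0.0, -0.953, 0.302], [-0.0, 0.302, 0.953], [-1.0, 0.0, -0.0]]
wrist_force: [0.5, 0.4, 1.1]
gripper_width: 0.001
```

Call:
{"fn": "move_arm", "kwargs": {
  "increments": [0, 0, 0, 0, 0, -0.005, 0, 0, 0, 0, 0, 0, -0.01, 0, 0, 0, 0, 0, 0, -0.015, 0, 0, 0, 0, 0, 0, -0.02, 0, 0, 0, 0, 0, 0, -0.025, 0, 0, 0, 0, 0, 0, -0.03, 0, 0, 0, 0, 0, 0, -0.035, 0, 0, 0, 0, 0, 0, -0.04, 0, 0, 0, 0, 0, 0, -0.045, 0, 0, 0, 0, 0, 0, -0.05, 0, 0, 0, 0, 0, 0, -0.05, 0, 0, 0, 0, 0, 0, -0.05, 0]
}}

```text
time_s: 8.47
tcp_pos: [0.5018, -0.0591, 0.0369]
ee_rot: [[0.0, -0.953, 0.303], [0.0, 0.303, 0.953], [-1.0, -0.0, 0.0]]
wrist_force: [-0.3, 0.1, 0.1]
gripper_width: 0.009
```

```bash
python3 -c "
from h import *
s=r.sense();print(s['tcp_pos'],s['wrist_force'])
B=np.array([-.302,-.953]);u=s['tcp_pos'][:2]-[.534,.042];print('along',u@B,'lat',u@[-.953,.302])
im=r.capture('scene');cv2.imwrite('pics/s5.png',im[:,:,::-1][140:300,250:450].repeat(3,0).repeat(3,1))"
```

```text
[ 0.50184836 -0.05909187  0.03686175] [-0.27436554  0.08056174  0.08198608]
along 0.10605034610197761 lat 0.00011077317184884222
```

View pics/s5.png

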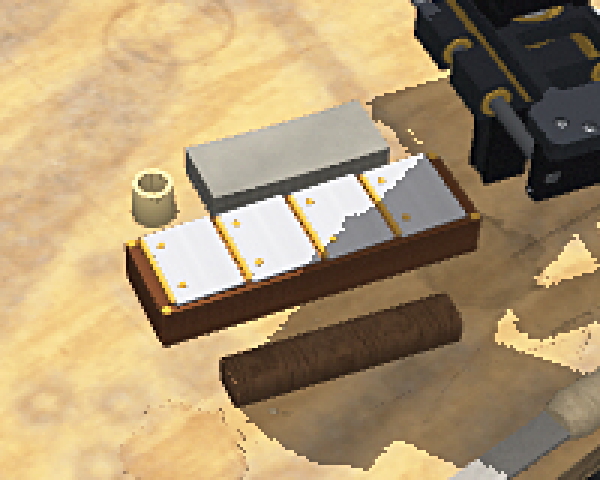

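```bash
python3 -c "
from h import *
im=r.capture('scene')[:,:,::-1];cv2.imwrite('pics/s6.png',cv2.resize(im[185:260,285:415],None,fx=6,fy=6,interpolation=cv2.INTER_CUBIC))
c=r.calibration('scene')
def box(x,y,z):
    p=np.array([.534,.042,0])+np.array([-.953,.302,0])*x+np.array([-.302,-.953,0])*y+np.array([0,0,z])
    return (cv2.projectPoints(p,c['rvec'],c['tvec'],np.array([[c['fx'],0,c['cx']],[0,c['fy'],c['cy']],[0,0,1]]),None)[0].ravel()-[285,185])*6
for y in(-.0865,-.082,-.078,-.042,-.038,-.002,.002,.038,.042,.078): print(y,box(.024,y,.027).round(0),box(.024,y,.031).round(0))
"
```

```text
-0.0865 [109. 342.] [109. 331.]
-0.082 [127. 337.] [127. 326.]
-0.078 [142. 332.] [142. 321.]
-0.042 [282. 290.] [282. 279.]
-0.038 [297. 285.] [297. 274.]
-0.002 [433. 244.] [434. 233.]
0.002 [448. 239.] [448. 228.]
0.038 [580. 199.] [582. 188.]
0.042 [595. 195.] [596. 183.]
0.078 [725. 155.] [726. 144.]
```

View pics/s6.png

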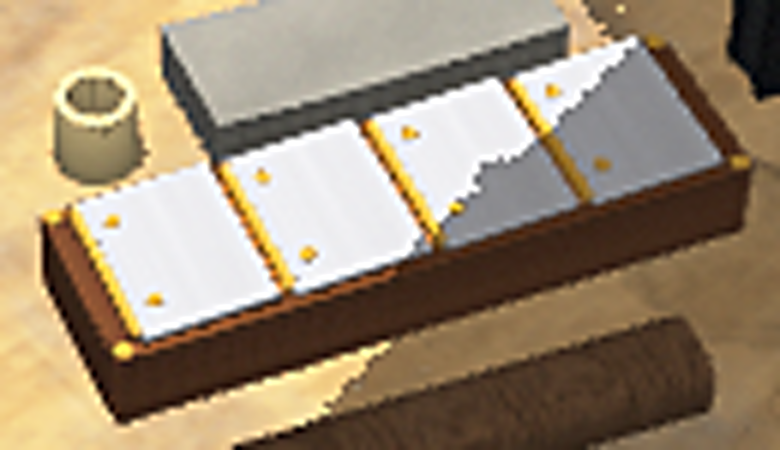

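All four near edges run as one straight line, at (142,338) to (722,158) in the zoom. The free edges are about 1 mm up against the 4 mm allowed. I'll lift clear past the end.

Call:
{"fn": "move_arm", "kwargs": {
  "increments": [0, 0, 0, -0.02, 0, -0.01, 0, 0, 0, 0, -0.05, 0, -0.02, 0, 0, 0, 0, -0.08, 0, -0.02, 0, 0, 0, 0, -0.12, 0, -0.02, 0, 0, 0, 0, -0.12, 0, -0.02, 0, 0, 0, 0, -0.12, 0, -0.02, 0, 0, 0, 0, -0.12, 0, -0.02, 0, 0, 0, 0, -0.12, 0, -0.02, 0]
}}

```text
time_s: 9.23
tcp_pos: [0.4949, -0.0778, 0.1556]
ee_rot: [[-0.003, -0.953, 0.302], [-0.0, 0.302, 0.953], [-1.0, 0.003, -0.001]]
wrist_force: [0.2, 0.4, 0.1]
gripper_width: 0.004
```

```bash
python3 -c "
from h import *
im=r.capture('scene')[:,:,::-1];cv2.imwrite('pics/s7.png',im)
a=cv2.imread('pics/scene0.png');print(r.sense()['tcp_pos'])
b=np.vstack([a[150:345,230:500],im[150:345,230:500]]);cv2.imwrite('pics/cmp.png',cv2.resize(b,None,fx=1.5,fy=1.5))"
```

```text
[ 0.49493125 -0.07781088  0.15542503]
```

View pics/cmp.png

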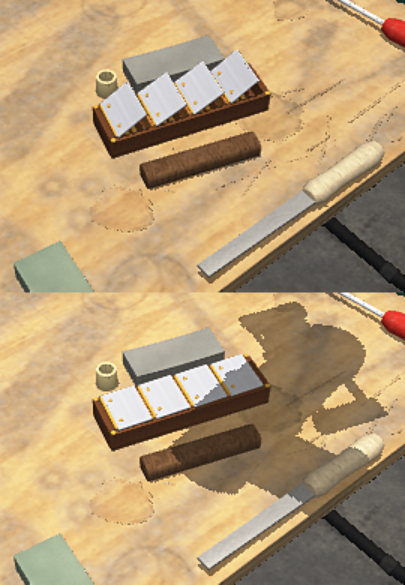

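The before and after pictures match: the box and all five bystanders sit where they were, and the lids are shut.

```bash
python3 -c "
from station import r
print(r.finish_job(), r.sense()['time_s'])"
```

```text
the job is handed in; nothing more can be done
the job is handed in; nothing more can be done
```

All four lids are folded shut, and the job is handed in. The robot reports no verdict.

- **Stroke:** I used one pass with the closed fingertips, from the hinge end of lid 1 past lid 4. It stayed on the row, with the tips about 1.8 mm above the shut lids. I lifted off only beyond the lid-4 end, and the clock stood at about 9.3 s before hand-in.
- **Forces:** Every wrist force reading between the stroke moves was about 1 N or less.
- **Last checks:** The final close-up showed all four lid edges in one nearly straight line. The free edges were at most about 1 mm up, against the 4 mm allowed. Before and after pictures showed no visible movement of the box or the five bystanders, and the robot was clear of everything.
- **What disagreed:** The top and scene views put the box centre about 5 mm apart, and the wrist view fell between them. After the first descent the arm settled about 2 mm too low, beside the box. I corrected the height before touching any lid.

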